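Check a soap mould into the curing bay

TASK

First push the filled lavender soap mould, without lifting it, square and flush into the inside corner of the white fence. Then take the orange tag off the small stand, hook it over the white end of the rail above the fence and let go of it, and slide it along the rail, always hooked on, until it hangs centred on the orange mark; then let it hang freely and leave everything else as it is.

Things in the scene. Friction and masses are not known exactly. Their poses are not given: they have to be found in the camera images.
- bay: fixed curing bay on the table: L-shaped white fence, 45 mm high, with a rail above. Origin on the table under the rail's middle; x away from the robot, y along the rail (robot's left), z up. Back fence: inner face at x = -25 mm, y = -220 to +220 mm. End fence: inner face at y = -190 mm, x = -25 to -135 mm. No floor plate: the mould slides on the table
- bay_rail (a point): middle of the rail, on its top, 210 mm above the table; axes as the bay's. Round steel rail, 12 mm in diameter, along y at the bay's x = 0, on upright 16 mm posts at y = -225 and +225 mm that end at the rail's top. Painted white from y = +85 to +215 mm, the section for hooking tags on; the rest is dark
- bay_corner (a point): inside corner of the fence, at table level (x = -25, y = -190 mm in the bay's frame); same axes as the bay
- mark: orange painted band, 10 mm wide, on the dark part of the rail, with an orange stripe on the back fence below it; flush paint, nothing to catch on. Origin on top of the rail at the middle of the band; axes as the bay's. Its place along the rail varies
- mould: lavender soap mould filled with set cream soap: a solid block 80 (x) x 180 (y) x 55 mm high, about 0.4 kg, standing loose on the table in front of the fence. Origin at the centre of its underside, z up; it is to end with its +x long side against the back fence and its -y end against the end fence
- mould_corner (a point): bottom corner of the mould at its +x, -y edges (x = +40, y = -90 mm in its frame), the one that belongs in the fence corner
- stand: fixed small tag stand: grey foot 90 x 260 x 12 mm (centred at x = +10 mm), round bar of 12 mm diameter along its y axis at x = 0, top 150 mm high, on 14 mm posts at y = +-115 mm. Origin on the table under the bar's middle, x away from the robot, z up. Two tags hang on it square to the bar, 100 mm apart, in either order
- tag_orange: rigid orange plastic hang tag, 160 x 64 x 32 mm, 80 g, hung on the stand's bar. Origin: where the bar's top touches the hook's underside; z up, y along the bar, x away from the robot, where the hook's mouth opens. A bar passes the mouth only along x, with the tag 14 to 29 mm above its hanging height; the tag slides freely along a bar and hangs upright when let go
- tag_seat (a point): the orange tag's origin again. Hook 36 mm wide (y): top bar z = 0 to +5 mm, inner faces x = -11 and +11 mm, spine (-x side) down to z = -46 mm, tip (+x side) down to z = -14 mm. Label plate below: 64 mm wide (y), 6 mm thick, z = -41 to -115 mm, centred at x = +3.5 mm
- tag_grip (a point): middle of the orange tag's grip tab on top, 25 mm above the tag's origin; the tab is 10 mm thick (x), 30 mm wide (y), from 5 to 45 mm above the origin
- tag_green: rigid green plastic hang tag, 160 x 64 x 32 mm, 80 g, same shape and origin as the orange one, hung beside it on the stand; leave alone
- tag_blue: rigid blue plastic hang tag, 160 x 64 x 32 mm, 80 g, same shape and origin as the orange one, already hung near the rail's far right end (y about -178 mm in the bay's frame); leave alone
- bottle_a: amber bottle with black cap, diameter 56, height 150 mm, origin under its centre; leave alone
- bottle_b: amber bottle with black cap behind the rail, diameter 60, height 160 mm, origin under its centre; leave alone
- jar_red: red pigment jar with white lid, diameter 56, height 45 mm, origin under its centre; leave alone
- jar_yellow: yellow pigment jar with white lid, diameter 56, height 45 mm, origin under its centre; leave alone
- jar_blue: blue pigment jar with white lid, diameter 56, height 45 mm, origin under its centre; leave alone
Mind the look-alikes: they are no part of the job. What is shaped like the mould but red is not meant.

How it is judged (in metres and radians):
On the way, in this order (a step that is already met when the one before it is completed fails the run):
1. the mould stands square and flush in the fence corner (x of mould_corner in the frame of bay above -0.029 m and y of mould_corner in the frame of bay below -0.186 m and angle between the y axis of mould and the y axis of bay, either way round below 0.035 rad and angle between mould's own z axis and vertical below 0.05 rad and linear speed of mould below 0.01 m/s), for 0.2 s.
2. the orange tag hangs on the white section of the rail, let go (x of tag_orange in the frame of bay between -0.014 and 0.014 m and z of tag_orange in the frame of bay between 0.205 and 0.215 m and angle between tag_orange's own z axis and vertical below 0.2 rad and contact force between the fingers and tag_orange below 0.05 N and y of tag_orange in the frame of bay above 0.08 m), for 0.2 s.
3. the orange tag hangs on the rail at the orange mark (x of tag_orange in the frame of bay between -0.014 and 0.014 m and z of tag_orange in the frame of bay between 0.205 and 0.215 m and angle between tag_orange's own z axis and vertical below 0.2 rad and y of tag_orange in the frame of mark between -0.007 and 0.007 m), for 0.2 s.
At the end, for the whole second after the job is handed in: mould flush in the corner (within 4 mm of both fences, 2 degrees), orange tag hanging on the rail upright, centred on the orange mark within 7 mm, released and at rest (all of step 1 and all of step 3 and contact force between the fingers and tag_orange below 0.05 N and linear speed of tag_orange below 0.03 m/s); the robot touches nothing.
It fails at once if the mould is lifted or tipped (height (world z) of mould above 0.02 m or angle between mould's own z axis and vertical above 0.3 rad).
It fails at once if the orange tag is dropped low down (height (world z) of tag_orange below 0.1 m).
It fails at once if the orange tag is put on, or lifted off, the rail elsewhere than at its white end (y of tag_orange in the frame of bay between -0.24 and 0.05 m and x of tag_orange in the frame of bay between -0.02 and 0.02 m and z of tag_orange in the frame of bay between 0.222 and 0.26 m).
It fails at once if another tag is displaced (distance of any of tag_green, tag_blue from where it was at the start of the episode above 0.02 m).
It fails at once if a bottle or jar is displaced or tipped (distance of any of bottle_a, bottle_b, jar_red, jar_yellow, jar_blue from where it was at the start of the episode above 0.03 m or angle between any of bottle_a, bottle_b, jar_red, jar_yellow, jar_blue's own z axis and vertical above 0.3 rad).
It also fails if it takes over 72 s, if anything falls off the work surface, if the arm or the gripper's body presses on something with over 40 N, if the wrist force passes 120 N, or if a joint passes its speed limit or range.

ROBOT

A 6-joint arm with a two-finger parallel gripper is mounted at the origin on the work surface. World frame = base frame: x ahead of the robot, y to its left, z up, the work surface at z = 0. Lengths are in mm, angles in degrees, forces in N, time in s.
With the tool pointing down it reaches from about 300 to 850 mm from the base axis. Payload 4.2 kg.
Tool frame: the origin (TCP) lies on the centre line of the jaws, within the pads' length; the fingertips stand 14 mm ahead of it and the grasp point (between the pads) lies 5 mm behind it; z points along the fingers, y is the line along which they close (so a half turn about z gives the same grasp; the last joint's range is limited). The gripper opens to 91 mm and grips with 3 to 60 N. Pads are 32 mm wide; open, the fingers measure 118 mm over their backs; the gripper's body (76 mm by 178 mm) begins 60 mm behind the grasp point.
Start: joints at [-68.239, 18.312, 89.639, -0, 72.044, -1.146], TCP at [223.815, -529.672, 192.476] pointing down, gripper open.
Joint ranges: [-177.97, 177.97], [-48.28, 115.42], [12.27, 149.76], [-77.06, 257.06], [2.81, 150.46], [-146.56, 146.56]. Speed limits (degrees/s): [147.25, 147.25, 180, 180, 180, 180].

INTERFACE

Orientations are given as [roll, pitch, yaw] about the fixed x, y, z axes, in that order (R = Rz(yaw) Ry(pitch) Rx(roll)).
In Python, from workcell import * gives the robot as it stands. The module is installed in compiled form; this text tells all that it offers.
- The arm moves only by the shell command python3 -m crank 'ROWS' [FORCE]. ROWS is JSON, a list of rows, each an object of numbers: "grip": the finger opening in m, from 0 to 0.0912; "x", "y", "z": the shift along the tool's x, y, z in m; "yaw": the turn about the tool's z in rad. In form: [{"grip": .., "x": .., "y": .., "z": .., "yaw": ..}, ...]. A call has exactly 5 rows; each row is the pose to reach, as a shift and turn from the pose commanded when the call began, along the tool's axes at that moment; what a row does not reach only later rows make up. A row lasts 1/12 s, in which the tool goes at most 41.7 mm and 7.16 degrees, less where a joint would pass 70% of its speed; a pose out of reach is approached as far as the arm can. A call with a gripper value outside its range is refused whole. The fingers move at their own pace and stop on an object; FORCE is the grip in N (left out, the last holds). Time passes only in rows, so rows that repeat a pose let the fingers close, or fill a call up. It gives the time, the measured TCP pose, the force, the opening and the grip force at its end, in the units of the state.
- state(): the state, without advancing time (a new reading comes with each control period).
- grab_frame(name): name is "scene" or "top" or "wrist"; returns the picture (480x640x3 uint8, red, green, blue); there is no depth.
- camera_model(name): a dict with "intrinsics" (3x3 intrinsics, pixels), "R" (3x3) and "t" (3): a world point X has camera coordinates R X + t. Camera axes: x right, y down, z forward; pixel columns grow to the right and rows downward; lengths in mm; the calibration is good to about 2 mm. A picture is of the moment at which its call begins: read the wrist's pose just before it. camera_model takes no time and is no camera call; for the wrist camera it gives the pose at the moment of the call.
- job_done(): hands the job in; it is judged then, once.
The state is a dict: "time_s": time; "qpos": joint angles; "qvel": joint speeds; "effort": joint torques, N m; "ee_pos": TCP position; "ee_rot": TCP orientation; "force": force on the tool from outside, world axes, zero at the start; "torque": the same for the moment, N m; "gripper_width": finger opening in mm; "gripper_force": force on a finger pad.
Only numpy, scipy, OpenCV 4.12 (cv2) and the standard library are available. Lean on these libraries where they do the work, as an engineer would, in place of code of your own. Each camera call takes 0.05 s, during which the arm holds its last target. There are 200 camera calls.

## Working session

There is one attempt and no reset: what is moved stays moved. The work goes in short steps, Python scripts to look and compute and a shell command to move; the robot and the scene stay as the last step left them, time stands still between calls to the robot, and variables do not carry over. Pictures are saved under pics/ and viewed, at most 10 in all, crops included, and the job is handed in when it is done.

```bash
mkdir -p pics; python3 - <<'E'
from workcell import *
import cv2
s=state();print(s)
for n in("scene","top"):
    f=grab_frame(n);cv2.imwrite(f"pics/{n}0.png",cv2.cvtColor(f,cv2.COLOR_RGB2BGR))
    c=camera_model(n);print(n,c)
E
```

```text
{'time_s': 0.0, 'qpos': array([-6.82418086e+01,  1.83523435e+01,  8.97078418e+01, -6.88220094e-04,
        7.20449807e+01, -1.14574041e+00]), 'qvel': array([-0.11366392, -0.01662547, -0.0994161 , -0.01663285,  0.03054725,
       -0.09922578]), 'effort': array([ 2.61010347e-03, -4.12454796e+01, -2.31969935e+01,  7.28712184e-02,
        4.56349505e-02, -1.35805603e-04]), 'ee_pos': array([ 223.57208404, -529.14296194,  191.60356758]), 'ee_rot': array([-1.79894842e+02, -1.44867526e-03,  2.29041432e+01]), 'force': array([0.54704748, 0.23841546, 0.06670933]), 'torque': array([-0.01635837,  0.02297429, -0.04393358]), 'gripper_force': 0.0, 'gripper_width': 90.9860954735333}
scene {'intrinsics': array([[579.47313792,   0.        , 318.61841969],
       [  0.        , 579.47313792, 238.09204668],
       [  0.        ,   0.        ,   1.        ]]), 'R': array([[ 0.18121041,  0.98328906,  0.01747602],
       [ 0.63267248, -0.10295365, -0.76754549],
       [-0.75291986,  0.15014383, -0.6407562 ]]), 't': array([-127.35069956, -245.19750707, 1741.16277382])}
top {'intrinsics': array([[439.44593823,   0.        , 315.27202602],
       [  0.        , 439.44593823, 238.4725338 ],
       [  0.        ,   0.        ,   1.        ]]), 'R': array([[ 7.21773222e-03, -9.99973744e-01, -6.44311818e-04],
       [-9.80059984e-01, -6.94604519e-03, -1.98580413e-01],
       [ 1.98570724e-01,  2.06476448e-03, -9.80084386e-01]]), 't': array([  24.21860981,  555.98425615, 1107.93125091])}
```

View pics/top0.png

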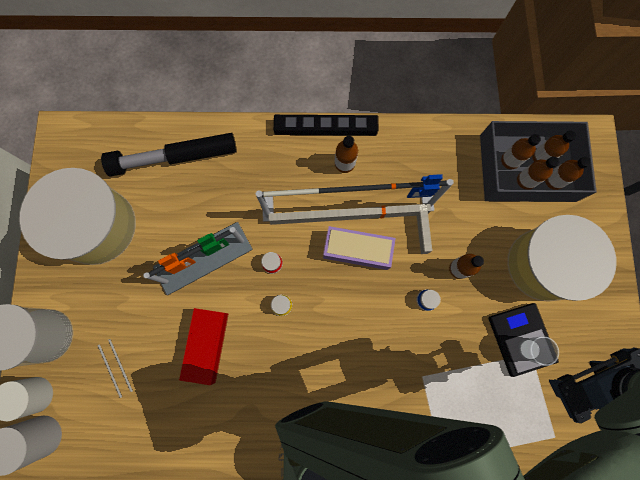

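View pics/scene0.png

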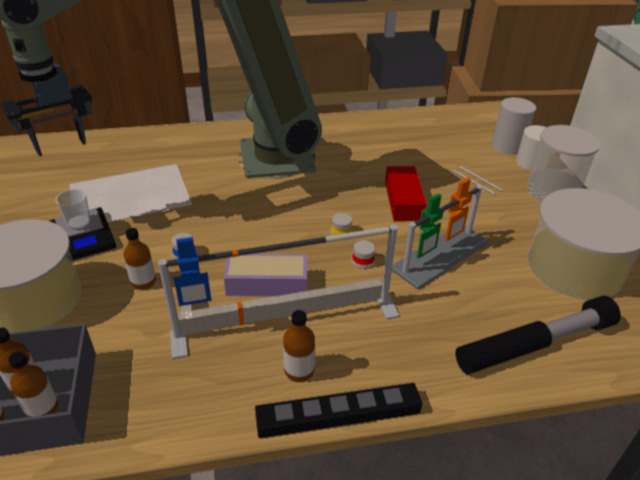

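The top view shows the bay at about (262–450, 185–250), the mould at (325–394, 228–268), the stand at (145–250, 225–290), with orange left and green right. The mark is near (394, 186). I'll enlarge it.

```bash
python3 - <<'E'
import cv2,numpy as np
t=cv2.imread("pics/top0.png");s=cv2.imread("pics/scene0.png")
r=lambda im,x,y,w,h,k:cv2.resize(im[y:y+h,x:x+w],None,fx=k,fy=k,interpolation=cv2.INTER_CUBIC)
def grid(im,x,y,k,st=10):
    for v in range((x//st+1)*st,x+im.shape[1]//k,st):
        cv2.line(im,((v-x)*k,0),((v-x)*k,6),(0,255,255),1);
        if v%20==0: cv2.putText(im,str(v),((v-x)*k-10,18),0,.4,(0,255,255),1)
    for v in range((y//st+1)*st,y+im.shape[0]//k,st):
        cv2.line(im,(0,(v-y)*k),(6,(v-y)*k),(0,255,255),1); cv2.putText(im,str(v),(8,(v-y)*k+4),0,.4,(0,255,255),1)
    return im
a=grid(r(t,250,170,200,100,4),250,170,4)
b=grid(r(t,140,220,115,50+25,4)[:,:],140,220,4)
c=np.zeros((600,800,3),np.uint8);c[:400]=a
cv2.imwrite("pics/c1.png",c[:400])
d=grid(r(s,155,170,200,150,4)[:,:800],155,170,4)
cv2.imwrite("pics/c3.png",d)
e=np.zeros((600,800,3),np.uint8)
e[:300,:460]=b
f=grid(r(s,390,170,100,120,4),390,170,4); e[:480,400+0:800]=f
e[300:600,:400]=0
cv2.imwrite("pics/c2.png",e) if 0 else None
g=np.zeros((600,880,3),np.uint8)
g[:300,:460]=b;g[:480,470:870]=f
cv2.imwrite("pics/c2.png",cv2.resize(g,(800,545)))
E
```

```text
(no output)
```

View pics/c1.png

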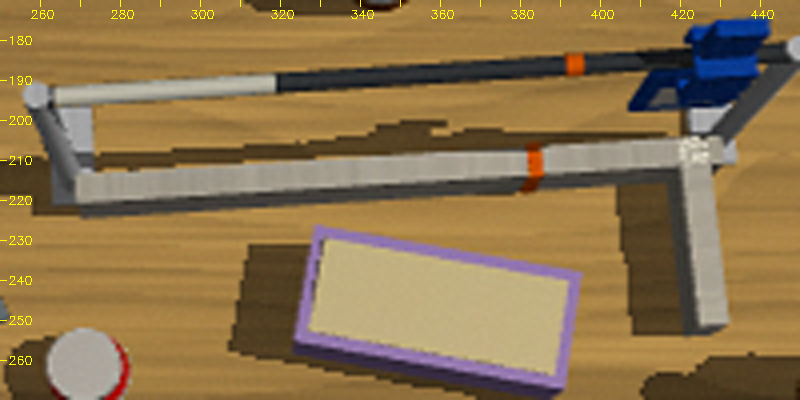

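View pics/c2.png

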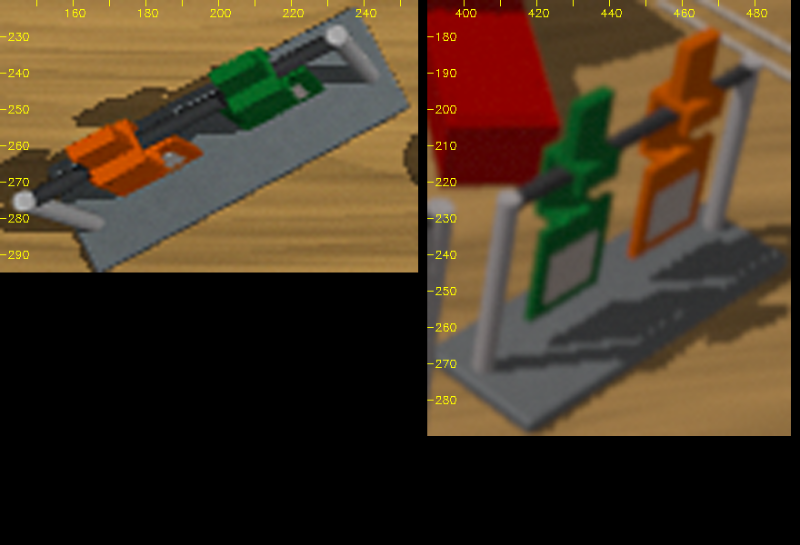

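The top crop gives these pixels: rail post tops at (259.0,193.7) and (449,181.8), mark at (393.6,186), inner fence corner at (421.4,210.6), and mould top corners at (329.3,226.8), (394.6,238.3), (389.8,265.3) and (324.1,256). The stand posts are at (146,275) and (232,229) in top and (412.8,224.4) and (479,187.5) in scene. The orange tag's tab top is at about (465,180) in scene.

```bash
cat > h.py <<'E'
import numpy as np
from scipy.optimize import least_squares
from workcell import camera_model
def proj(c,X):
    X=np.atleast_2d(X)@c["R"].T+c["t"]; p=X@c["intrinsics"].T; return p[:,:2]/p[:,2:]
def back(c,p,z):
    d=c["R"].T@np.linalg.solve(c["intrinsics"],[*p,1]); o=-c["R"].T@c["t"]; return o+d*(z-o[2])/d[2]
def place(q,P):
    a=q[2];P=np.atleast_2d(np.array(P,float));return np.c_[q[0]+P[:,0]*np.cos(a)-P[:,1]*np.sin(a),q[1]+P[:,0]*np.sin(a)+P[:,1]*np.cos(a),P[:,2]]
def fit(obs,q0):
    f=lambda q:np.concatenate([(proj(c,place(q,P))-np.array(u)).ravel() for c,P,u in obs])
    r=least_squares(f,q0,loss="soft_l1"); return r.x,np.round(r.fun,1)
def loc(q,X):
    d=np.array(X)[:2]-q[:2];a=q[2];return np.array([d[0]*np.cos(a)+d[1]*np.sin(a),-d[0]*np.sin(a)+d[1]*np.cos(a)])
E
python3 - <<'E'
from h import *
T=camera_model("top");S=camera_model("scene")
P=[[0,225,210],[0,-225,210],[0,85,210],[-25,-190,45],[-25,220,45],[-135,-190,45]]
bay,r=fit([(T,P,[[259,193.7],[449,181.8],[318.6,190.8],[421.4,210.6],[269.4,220.2],[424.6,251]]),
 (S,P[:2],[[391,229.5],[168,263]])],[600,-50,0]);print("bay",bay,np.degrees(bay[2]),r)
m=back(T,[393.6,186],208);print("mark y",loc(bay,m))
m=back(T,[385,213],33);
P=[[40,90,55],[40,-90,55],[-40,-90,55],[-40,90,55]]
mo,r=fit([(T,P,[[329.3,226.8],[394.6,238.3],[389.8,265.3],[324.1,256]])],[550,-70,0]);print("mould",mo,np.degrees(mo[2]),r,loc(bay,mo[:2]),loc(bay,place(mo,[40,-90,0])[0]))
P=[[0,115,150],[0,-115,150]]
st,r=fit([(T,P,[[146,275],[232.5,229]]),(S,P,[[479,187.5],[412.8,224.4]])],[500,280,0.5]);print("stand",st,np.degrees(st[2]),r)
x=back(S,[465,180.5],195);print("tag",x,loc(st,x)); x=back(T,[168.3,258],195);print(x,loc(st,x))
for n,p in dict(A=[470,260],red=[272,258],yel=[281,303],blu=[429,298]).items():print(n,back(T,p,45))
w=camera_model("wrist");from workcell import state;s=state();from scipy.spatial.transform import Rotation as R
Rt=R.from_euler("xyz",s["ee_rot"],degrees=True).as_matrix();print((w["R"]@Rt).round(3),(Rt.T@(-w["R"].T@w["t"]-s["ee_pos"])).round(1),w["intrinsics"])
E
```

```text
bay [ 6.47422580e+02 -6.39749383e+01  7.39391716e-02] 4.236402473539758 [-0.1 -0.1  1.2 -0.5  0.1 -1.1 -1.2  0.2 -0.5  0.4  0.3 -0.3  2.  -3.3
 -5.7 -1.2]
mark y [ -2.04915982 -91.5050993 ]
mould [ 5.34667842e+02 -8.84895116e+01 -1.60242122e-01] -9.18119728309383 [-1.1 -0.2  0.6 -0.7  1.4  1.9 -0.8 -0.2] [-114.25759916  -16.11819563] [ -96.23361668 -112.94348187]
stand [502.70717235 331.31411146   0.51483743] 29.498012128866883 [ 0.2 -0.5 -0.4 -0.2  0.  -1.1 -0.3 -0.2]
tag [479.04268662 374.77516744 195.        ] [ 0.80301128 49.47955583]
[479.27091559 366.27126602 195.        ] [-3.18560906 41.96561308]
A [ 502.75749714 -381.63651212   45.        ]
red [504.37935176 142.47957892  45.        ]
yel [386.43496412 115.95201464  45.        ]
blu [ 402.0858267  -268.75180797   45.        ]
[[ 0.     1.    -0.001]
 [-0.969 -0.    -0.246]
 [-0.246  0.001  0.969]] [  67.1   -0.4 -192.1] [[369.06103143   0.         322.84160749]
 [  0.         369.06103143 241.51830059]
 [  0.           0.           1.        ]]
```

```bash
cat > plan.py <<'E'
# plan.py x y z yaw(deg) ncalls [bay|world]: prints per-call tool shifts (m, rad)
import sys,numpy as np
from workcell import state
from h import place
BAY=[647.4,-64.0,0.0739]
s=state();p=s["ee_pos"];a=np.radians(s["ee_rot"][2])
def loc(p):
    d=p[:2]-BAY[:2];c,n=np.cos(BAY[2]),np.sin(BAY[2]);return [d[0]*c+d[1]*n,-d[0]*n+d[1]*c]
print("t",s["time_s"],"ee",p.round(1),s["ee_rot"].round(1),"bay",np.round(loc(p),1),"F",s["force"].round(1),"w",round(s["gripper_width"],1),round(s["gripper_force"],1))
if len(sys.argv)>1:
    g=[float(v) for v in sys.argv[1:5]];n=int(sys.argv[5])
    if "bay" in sys.argv: q=place(BAY,g[:3])[0]; yaw=np.radians(g[3])+BAY[2]
    else: q=np.array(g[:3]);yaw=np.radians(g[3])
    print("goal",q.round(1))
    dy=(yaw-a+np.pi)%(2*np.pi)-np.pi
    for i in range(n):
        b=a+dy*i/n;d=(q-p)/n/1000
        print(f'x {d[0]*np.cos(b)+d[1]*np.sin(b):.4f} y {d[0]*np.sin(b)-d[1]*np.cos(b):.4f} z {-d[2]:.4f} yaw {-dy/n:.4f}')
E
python3 plan.py -215 -20 150 180 5 bay
```

```text
t 0.1 ee [ 223.6 -529.2  191.7] [-179.9   -0.    22.9] bay [-457.  -432.7] F [ 0.  -0.6  0.9] w 91.3 0.0
goal [434.5 -99.8 150. ]
x 0.0723 y -0.0627 z 0.0083 yaw -0.5631
x 0.0946 y -0.0144 z 0.0083 yaw -0.5631
x 0.0877 y 0.0383 z 0.0083 yaw -0.5631
x 0.0537 y 0.0792 z 0.0083 yaw -0.5631
x 0.0031 y 0.0956 z 0.0083 yaw -0.5631
```

```bash
python3 -m crank '[{"grip":0.091,"x":0.0145,"y":-0.0125,"z":0.0017,"yaw":-0.113},{"grip":0.091,"x":0.029,"y":-0.025,"z":0.0033,"yaw":-0.225},{"grip":0.091,"x":0.0434,"y":-0.0376,"z":0.005,"yaw":-0.338},{"grip":0.091,"x":0.058,"y":-0.05,"z":0.0066,"yaw":-0.45},{"grip":0.091,"x":0.0723,"y":-0.0627,"z":0.0083,"yaw":-0.563}]'
python3 -m crank '[{"grip":0.091,"x":0.019,"y":-0.003,"z":0.0017,"yaw":-0.113},{"grip":0.091,"x":0.038,"y":-0.006,"z":0.0033,"yaw":-0.225},{"grip":0.091,"x":0.057,"y":-0.009,"z":0.005,"yaw":-0.338},{"grip":0.091,"x":0.076,"y":-0.0115,"z":0.0066,"yaw":-0.45},{"grip":0.091,"x":0.0946,"y":-0.0144,"z":0.0083,"yaw":-0.563}]'
python3 -m crank '[{"grip":0.091,"x":0.0175,"y":0.0077,"z":0.0017,"yaw":-0.113},{"grip":0.091,"x":0.035,"y":0.0153,"z":0.0033,"yaw":-0.225},{"grip":0.091,"x":0.0526,"y":0.023,"z":0.005,"yaw":-0.338},{"grip":0.091,"x":0.07,"y":0.0306,"z":0.0066,"yaw":-0.45},{"grip":0.091,"x":0.0877,"y":0.0383,"z":0.0083,"yaw":-0.563}]'
python3 -m crank '[{"grip":0.091,"x":0.0107,"y":0.0158,"z":0.0017,"yaw":-0.113},{"grip":0.091,"x":0.0215,"y":0.0317,"z":0.0033,"yaw":-0.225},{"grip":0.091,"x":0.0322,"y":0.0475,"z":0.005,"yaw":-0.338},{"grip":0.091,"x":0.043,"y":0.0634,"z":0.0066,"yaw":-0.45},{"grip":0.091,"x":0.0537,"y":0.0792,"z":0.0083,"yaw":-0.563}]'
python3 plan.py -215 -20 30 180 1 bay
```

```text
time_s: 0.52
ee_pos: [266.1, -442.7, 183.6]
ee_rot: [-180.0, -0.0, 55.5]
force: [0.7, 0.3, -0.0]
gripper_width: 91.0
gripper_force: 0.0
time_s: 0.93
ee_pos: [308.4, -356.8, 175.4]
ee_rot: [-180.0, -0.0, 87.7]
force: [0.7, 0.2, -0.2]
gripper_width: 91.2
gripper_force: 0.0
time_s: 1.35
ee_pos: [350.5, -271.0, 167.2]
ee_rot: [-180.0, -0.0, 120.0]
force: [0.4, -0.1, 0.0]
gripper_width: 91.1
gripper_force: 0.0
time_s: 1.77
ee_pos: [392.7, -185.1, 158.9]
ee_rot: [-180.0, -0.0, 152.3]
force: [-0.5, -0.1, 0.7]
gripper_width: 91.0
gripper_force: 0.0
t 1.7667 ee [ 392.7 -185.1  158.9] [-180.    -0.   152.3] bay [-262.9 -102. ] F [-0.5 -0.1  0.7] w 91.0 0.0
goal [434.5 -99.8  30. ]
x 0.0027 y 0.0949 z 0.1289 yaw -0.5582
```

```bash
python3 -m crank '[{"grip":0.091,"x":0.0005,"y":0.019,"z":0.01,"yaw":-0.113},{"grip":0.091,"x":0.001,"y":0.038,"z":0.02,"yaw":-0.225},{"grip":0.091,"x":0.0016,"y":0.057,"z":0.03,"yaw":-0.338},{"grip":0.091,"x":0.0022,"y":0.076,"z":0.04,"yaw":-0.45},{"grip":0.091,"x":0.0027,"y":0.0949,"z":0.05,"yaw":-0.558}]'
python3 -m crank '[{"grip":0.091,"z":0.025},{"grip":0.091,"z":0.05},{"grip":0.091,"z":0.07},{"grip":0.091,"z":0.08},{"grip":0.091,"z":0.08}]'
python3 plan.py -121 -20 27 180 1 bay
```

```text
time_s: 2.18
ee_pos: [434.9, -100.1, 108.6]
ee_rot: [180.0, -0.0, -175.8]
force: [-0.3, -0.3, -0.7]
gripper_width: 90.9
gripper_force: 0.0
t 2.1833 ee [ 434.9 -100.1  108.6] [ 180.    -0.  -175.8] bay [-214.6  -20.4] F [-0.3 -0.3 -0.7] w 90.9 0.0
goal [528.2 -92.9  27. ]
x -0.0936 y 0.0004 z 0.0816 yaw -0.0002validation failed for argument at $[0]...
```

```bash
python3 -m crank '[{"grip":0.091,"x":0,"y":0,"yaw":0,"z":0.025},{"grip":0.091,"x":0,"y":0,"yaw":0,"z":0.05},{"grip":0.091,"x":0,"y":0,"yaw":0,"z":0.07},{"grip":0.091,"x":0,"y":0,"yaw":0,"z":0.0815},{"grip":0.091,"x":0,"y":0,"yaw":0,"z":0.0815}]'
python3 -m crank '[{"grip":0.091,"x":-0.008,"y":0,"yaw":0,"z":0},{"grip":0.091,"x":-0.016,"y":0,"yaw":0,"z":0},{"grip":0.091,"x":-0.024,"y":0,"yaw":0,"z":0},{"grip":0.091,"x":-0.032,"y":0,"yaw":0,"z":0},{"grip":0.091,"x":-0.040,"y":0,"yaw":0,"z":0}]'
python3 -m crank '[{"grip":0.091,"x":-0.008,"y":0,"yaw":0,"z":0},{"grip":0.091,"x":-0.016,"y":0,"yaw":0,"z":0},{"grip":0.091,"x":-0.024,"y":0,"yaw":0,"z":0},{"grip":0.091,"x":-0.032,"y":0,"yaw":0,"z":0},{"grip":0.091,"x":-0.040,"y":0,"yaw":0,"z":0}]'
python3 -m crank '[{"grip":0.091,"x":-0.002,"y":0,"yaw":0,"z":0},{"grip":0.091,"x":-0.004,"y":0,"yaw":0,"z":0},{"grip":0.091,"x":-0.006,"y":0,"yaw":0,"z":0},{"grip":0.091,"x":-0.008,"y":0,"yaw":0,"z":0},{"grip":0.091,"x":-0.01,"y":0,"yaw":0,"z":0}]'
python3 plan.py
```

```text
time_s: 2.6
ee_pos: [432.5, -100.4, 25.3]
ee_rot: [179.9, -0.3, -176.1]
force: [-0.1, 0.1, 0.9]
gripper_width: 91.0
gripper_force: 0.0
time_s: 3.02
ee_pos: [475.6, -98.5, 28.3]
ee_rot: [-180.0, -0.0, -176.1]
force: [-1.9, -0.6, 0.9]
gripper_width: 90.9
gripper_force: 1.0
time_s: 3.43
ee_pos: [514.6, -95.4, 27.7]
ee_rot: [180.0, -0.1, -176.1]
force: [-4.6, -0.1, 2.3]
gripper_width: 90.8
gripper_force: 2.0
time_s: 3.85
ee_pos: [524.6, -94.9, 27.6]
ee_rot: [180.0, -0.0, -176.1]
force: [-3.0, 0.4, -0.2]
gripper_width: 91.1
gripper_force: 1.2
t 3.85 ee [524.6 -94.9  27.6] [ 180.    -0.  -176.1] bay [-124.7  -21.7] F [-3.   0.4 -0.2] w 91.1 1.2
```

```bash
python3 -m crank '[{"grip":0.091,"x":-0.001,"y":0,"yaw":0,"z":0},{"grip":0.091,"x":-0.002,"y":0,"yaw":0,"z":0},{"grip":0.091,"x":-0.003,"y":0,"yaw":0,"z":0},{"grip":0.091,"x":-0.004,"y":0,"yaw":0,"z":0},{"grip":0.091,"x":-0.004,"y":0,"yaw":0,"z":0}]' | grep -E "pos|force"
python3 -m crank '[{"grip":0.091,"x":-0.001,"y":0,"yaw":0,"z":0},{"grip":0.091,"x":-0.002,"y":0,"yaw":0,"z":0},{"grip":0.091,"x":-0.003,"y":0,"yaw":0,"z":0},{"grip":0.091,"x":-0.003,"y":0,"yaw":0,"z":0},{"grip":0.091,"x":-0.003,"y":0,"yaw":0,"z":0}]'| grep -E "pos|force"
```

```text
ee_pos: [527.4, -94.9, 27.6]
force: [-6.2, -1.8, 1.9]
gripper_force: 2.7
ee_pos: [527.4, -94.9, 27.6]
force: [-11.0, -2.8, 7.5]
gripper_force: 5.7
```

```bash
python3 -m crank '[{"grip":0.091,"x":0.01,"y":0,"yaw":0,"z":0},{"grip":0.091,"x":0.025,"y":0,"yaw":0,"z":0},{"grip":0.05,"x":0.03,"y":0,"yaw":0,"z":-0.02},{"grip":0.0,"x":0.03,"y":0.01,"yaw":0,"z":-0.045},{"grip":0.0,"x":0.03,"y":0.03,"yaw":0,"z":-0.07}]' | grep -E "pos|force"
python3 plan.py -65 122 95 180 1 bay
```

```text
ee_pos: [500.6, -67.6, 98.6]
force: [0.4, 0.5, -0.3]
gripper_force: 0.0
t 5.1 ee [500.6 -67.6  98.6] [-1.800e+02  1.000e-01 -1.763e+02] bay [-146.7    7.2] F [ 0.4  0.5 -0.3] w 74.0 0.0
goal [573.6  52.9  95. ]
x -0.0807 y 0.1155 z 0.0036 yaw -0.0086
```

```bash
python3 -m crank '[{"grip":0.0,"x":-0.01,"y":0.03,"yaw":-0.003,"z":0},{"grip":0.0,"x":-0.025,"y":0.06,"yaw":-0.006,"z":0},{"grip":0.0,"x":-0.045,"y":0.09,"yaw":-0.0086,"z":0},{"grip":0.0,"x":-0.065,"y":0.11,"yaw":-0.0086,"z":0},{"grip":0.0,"x":-0.0807,"y":0.1155,"yaw":-0.0086,"z":0}]' | grep -E "pos|force"
python3 -m crank '[{"grip":0.0,"x":0,"y":0,"yaw":0,"z":0.02},{"grip":0.0,"x":0,"y":0,"yaw":0,"z":0.045},{"grip":0.0,"x":0,"y":0,"yaw":0,"z":0.065},{"grip":0.0,"x":0,"y":0,"yaw":0,"z":0.07},{"grip":0.0,"x":0,"y":0,"yaw":0,"z":0.07}]' 
python3 - <<'E'
from workcell import *
import cv2
t=grab_frame("top")[165:275,240:470,::-1]
cv2.imwrite("pics/top1.png",cv2.resize(t,None,fx=3.4,fy=3.4,interpolation=2))
E
python3 plan.py -65 6 26 180 1 bay
```

```text
ee_pos: [574.9, 57.8, 98.5]
force: [-0.2, -0.7, 1.1]
gripper_force: 0.0
time_s: 5.93
ee_pos: [572.0, 54.2, 26.5]
ee_rot: [180.0, -0.1, -175.6]
force: [-0.2, -0.0, 0.0]
gripper_width: 7.4
gripper_force: 0.0
t 5.9833 ee [573.   54.2  27.9] [ 1.800e+02  1.000e-01 -1.756e+02] bay [-65.4 123.4] F [ 0.4 -0.6  1.1] w 3.4 0.0
goal [582.1 -62.8  26. ]
x -0.0001 y -0.1174 z 0.0019 yaw 0.0027
```

View pics/top1.png

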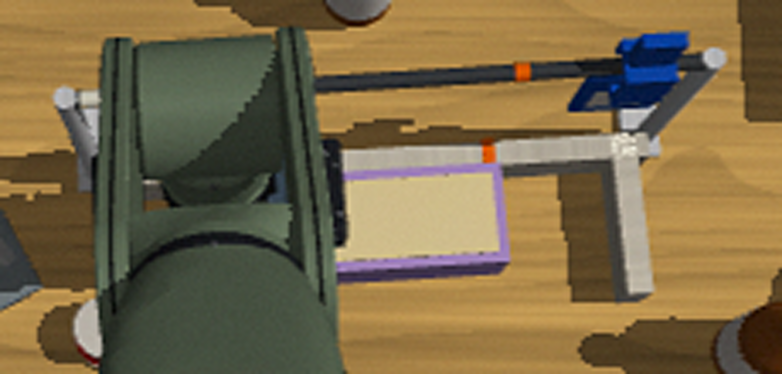

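The picture shows the mould flush and square on the back fence, with its −y end at about (500,165–265) in the crop, roughly 85 mm short of the end fence. I'll push it along −y.

```bash
python3 -m crank '[{"grip":0,"x":0,"y":-0.01,"yaw":0,"z":0},{"grip":0,"x":0,"y":-0.02,"yaw":0,"z":0},{"grip":0,"x":0,"y":-0.028,"yaw":0,"z":0},{"grip":0,"x":0,"y":-0.036,"yaw":0,"z":0},{"grip":0,"x":0,"y":-0.044,"yaw":0,"z":0}]' | grep -E "pos|force"
python3 -m crank '[{"grip":0,"x":0,"y":-0.008,"yaw":0,"z":0},{"grip":0,"x":0,"y":-0.016,"yaw":0,"z":0},{"grip":0,"x":0,"y":-0.024,"yaw":0,"z":0},{"grip":0,"x":0,"y":-0.032,"yaw":0,"z":0},{"grip":0,"x":0,"y":-0.04,"yaw":0,"z":0}]' | grep -E "pos|force"
python3 -m crank '[{"grip":0,"x":0,"y":-0.005,"yaw":0,"z":0},{"grip":0,"x":0,"y":-0.01,"yaw":0,"z":0},{"grip":0,"x":0,"y":-0.014,"yaw":0,"z":0},{"grip":0,"x":0,"y":-0.018,"yaw":0,"z":0},{"grip":0,"x":0,"y":-0.022,"yaw":0,"z":0}]' | grep -E "pos|force"
python3 plan.py
```

```text
ee_pos: [576.4, 9.9, 28.8]
force: [-0.3, 4.8, 3.2]
gripper_force: 2.9
ee_pos: [579.4, -29.5, 28.8]
force: [-1.1, 6.4, 6.5]
gripper_force: 4.1
ee_pos: [580.9, -51.2, 28.7]
force: [-1.1, 6.3, 6.8]
gripper_force: 4.3
t 7.2333 ee [580.9 -51.2  28.7] [ 1.799e+02  1.000e-01 -1.757e+02] bay [-65.4  17.6] F [-1.1  6.3  6.8] w 0.3 4.3
```

```bash
python3 -m crank '[{"grip":0,"x":0,"y":-0.002,"yaw":0,"z":0},{"grip":0,"x":0,"y":-0.004,"yaw":0,"z":0},{"grip":0,"x":0,"y":-0.006,"yaw":0,"z":0},{"grip":0,"x":0,"y":-0.008,"yaw":0,"z":0},{"grip":0,"x":0,"y":-0.01,"yaw":0,"z":0}]' | grep -E "pos|force"
python3 -m crank '[{"grip":0,"x":0,"y":-0.001,"yaw":0,"z":0},{"grip":0,"x":0,"y":-0.002,"yaw":0,"z":0},{"grip":0,"x":0,"y":-0.003,"yaw":0,"z":0},{"grip":0,"x":0,"y":-0.004,"yaw":0,"z":0},{"grip":0,"x":0,"y":-0.004,"yaw":0,"z":0}]' | grep -E "pos|force"
python3 plan.py
```

```text
ee_pos: [581.5, -61.1, 28.7]
force: [-0.6, 7.0, 6.1]
gripper_force: 4.3
ee_pos: [581.8, -65.2, 28.7]
force: [-1.2, 4.9, 6.0]
gripper_force: 4.0
t 8.0667 ee [581.8 -65.2  28.7] [ 1.799e+02  1.000e-01 -1.757e+02] bay [-65.5   3.7] F [-1.2  4.9  6. ] w 0.3 4.0
```

```bash
for i in 1 2; do python3 -m crank '[{"grip":0,"x":0,"y":-0.001,"yaw":0,"z":0},{"grip":0,"x":0,"y":-0.002,"yaw":0,"z":0},{"grip":0,"x":0,"y":-0.003,"yaw":0,"z":0},{"grip":0,"x":0,"y":-0.004,"yaw":0,"z":0},{"grip":0,"x":0,"y":-0.004,"yaw":0,"z":0}]' | grep -E "pos|force"; done
```

```text
ee_pos: [582.1, -69.1, 28.7]
force: [-0.5, 5.3, 5.9]
gripper_force: 4.1
ee_pos: [582.2, -70.6, 28.8]
force: [-1.5, 14.3, 7.2]
gripper_force: 7.8
```

```bash
python3 -m crank '[{"grip":0,"x":0,"y":0.008,"yaw":0,"z":0},{"grip":0,"x":0,"y":0.03,"yaw":0,"z":0},{"grip":0,"x":0,"y":0.04,"yaw":0,"z":-0.03},{"grip":0.0,"x":0,"y":0.04,"yaw":0,"z":-0.06},{"grip":0.02,"x":0.02,"y":0.03,"yaw":0,"z":-0.075}]' | grep -E "pos|force"
python3 -m crank '[{"grip":0.05,"x":0.04,"y":-0.01,"yaw":0,"z":0},{"grip":0.091,"x":0.075,"y":-0.03,"yaw":0,"z":0},{"grip":0.091,"x":0.1,"y":-0.06,"yaw":0,"z":0},{"grip":0.091,"x":0.1,"y":-0.09,"yaw":0,"z":0},{"grip":0.091,"x":0.1,"y":-0.112,"yaw":0,"z":0}]' | grep -E "pos|force"
python3 - <<'E'
from workcell import *
import cv2
t=grab_frame("top")[165:275,240:470,::-1]
cv2.imwrite("pics/top2.png",cv2.resize(t,None,fx=3.4,fy=3.4,interpolation=2))
E
python3 plan.py -145 -80 26 180 1 bay
```

```text
ee_pos: [564.4, -44.7, 105.6]
force: [1.3, -1.2, 0.9]
gripper_force: 0.0
ee_pos: [466.9, -167.1, 103.0]
force: [1.4, 1.0, -0.2]
gripper_force: 0.0
t 9.7833 ee [ 468.8 -170.5  103.1] [-1.797e+02  1.000e-01 -1.757e+02] bay [-186.  -93.] F [ 1.7 -3.2  0.8] w 41.8 0.0
goal [ 508.7 -154.5   26. ]
x -0.0410 y 0.0130 z 0.0771 yaw 0.0012
```

View pics/top2.png

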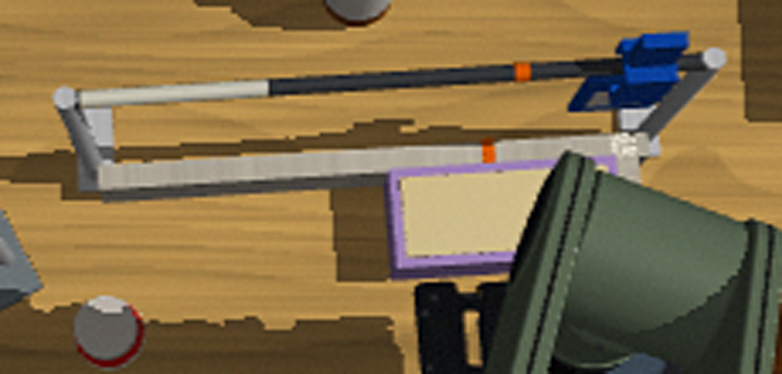

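The mould looks flush in the corner: its edge slope matches the fence. A two-finger squaring press in +x will confirm it.

```bash
python3 -m crank '[{"grip":0.091,"x":-0.01,"y":0.006,"yaw":0,"z":0.02},{"grip":0.091,"x":-0.02,"y":0.01,"yaw":0,"z":0.04},{"grip":0.091,"x":-0.03,"y":0.013,"yaw":0,"z":0.06},{"grip":0.091,"x":-0.036,"y":0.013,"yaw":0,"z":0.075},{"grip":0.091,"x":-0.041,"y":0.013,"yaw":0,"z":0.076}]' | grep -E "pos|force|wid"
python3 -m crank '[{"grip":0.091,"x":-0.004,"y":0,"yaw":0,"z":0},{"grip":0.091,"x":-0.008,"y":0,"yaw":0,"z":0},{"grip":0.091,"x":-0.012,"y":0,"yaw":0,"z":0},{"grip":0.091,"x":-0.016,"y":0,"yaw":0,"z":0},{"grip":0.091,"x":-0.02,"y":0,"yaw":0,"z":0}]' | grep -E "pos|force|wid"
python3 -m crank '[{"grip":0.091,"x":-0.001,"y":0,"yaw":0,"z":0},{"grip":0.091,"x":-0.002,"y":0,"yaw":0,"z":0},{"grip":0.091,"x":-0.003,"y":0,"yaw":0,"z":0},{"grip":0.091,"x":-0.004,"y":0,"yaw":0,"z":0},{"grip":0.091,"x":-0.005,"y":0,"yaw":0,"z":0}]' | grep -E "pos|force|wid"
python3 plan.py
```

```text
ee_pos: [506.7, -148.2, 23.8]
force: [-0.6, -0.2, 0.3]
gripper_width: 74.9
gripper_force: 0.0
ee_pos: [529.4, -147.1, 27.7]
force: [-0.2, -0.1, 0.6]
gripper_width: 90.8
gripper_force: 0.0
ee_pos: [530.9, -146.5, 26.6]
force: [-7.9, -0.9, 6.7]
gripper_width: 90.9
gripper_force: 4.3
t 11.0333 ee [ 530.9 -146.5   26.6] [ 180.    -0.3 -175.6] bay [-122.3  -73.7] F [-7.9 -0.9  6.7] w 90.9 4.3
```

```bash
python3 -m crank '[{"grip":0.091,"x":0.01,"y":0,"yaw":0,"z":0},{"grip":0.091,"x":0.03,"y":0,"yaw":0,"z":-0.005},{"grip":0.091,"x":0.06,"y":0,"yaw":0,"z":-0.04},{"grip":0.091,"x":0.08,"y":0,"yaw":0,"z":-0.08},{"grip":0.091,"x":0.09,"y":0,"yaw":0,"z":-0.12}]' | grep -E "pos|force|wid"
python3 plan.py 478.6 374 300 119.5 3 world
```

```text
ee_pos: [442.2, -152.5, 140.1]
force: [0.5, -0.7, 0.2]
gripper_width: 90.9
gripper_force: 0.0
t 11.45 ee [ 442.2 -152.5  140.1] [ 179.9   -0.2 -175.6] bay [-211.2  -73.1] F [ 0.5 -0.7  0.2] w 90.9 0.0
goal [478.6 374.  300. ]
x -0.0255 y 0.1741 z -0.0533 yaw 0.3775
x 0.0404 y 0.1712 z -0.0533 yaw 0.3775
x 0.1007 y 0.1443 z -0.0533 yaw 0.3775
```

```bash
python3 -m crank '[{"grip":0.05,"x":0.01,"y":0.03,"yaw":0.075,"z":-0.03},{"grip":0.05,"x":0.01,"y":0.065,"yaw":0.15,"z":-0.06},{"grip":0.05,"x":0,"y":0.1,"yaw":0.225,"z":-0.08},{"grip":0.05,"x":-0.01,"y":0.137,"yaw":0.3,"z":-0.09},{"grip":0.05,"x":-0.0255,"y":0.174,"yaw":0.3775,"z":-0.1}]' | grep -E "pos|force|wid"
python3 -m crank '[{"grip":0.05,"x":0.008,"y":0.034,"yaw":0.075,"z":-0.01},{"grip":0.05,"x":0.016,"y":0.068,"yaw":0.15,"z":-0.02},{"grip":0.05,"x":0.024,"y":0.103,"yaw":0.225,"z":-0.03},{"grip":0.05,"x":0.032,"y":0.137,"yaw":0.3,"z":-0.035},{"grip":0.05,"x":0.0404,"y":0.171,"yaw":0.3775,"z":-0.04}]' | grep -E "pos|force|wid"
python3 -m crank '[{"grip":0.05,"x":0.02,"y":0.029,"yaw":0.075,"z":-0.006},{"grip":0.05,"x":0.04,"y":0.058,"yaw":0.15,"z":-0.012},{"grip":0.05,"x":0.06,"y":0.087,"yaw":0.225,"z":-0.02},{"grip":0.05,"x":0.08,"y":0.115,"yaw":0.3,"z":-0.02},{"grip":0.05,"x":0.1007,"y":0.144,"yaw":0.3775,"z":-0.02}]' | grep -E "pos|force|wid"
python3 plan.py 478.6 374 300 119.5 1 world
```

```text
ee_pos: [456.6, 20.7, 241.5]
force: [0.7, -0.7, 0.7]
gripper_width: 60.6
gripper_force: 0.0
ee_pos: [468.9, 196.4, 280.0]
force: [1.2, 0.5, 0.0]
gripper_width: 49.8
gripper_force: 0.0
ee_pos: [480.8, 371.7, 300.0]
force: [0.1, -0.3, 0.0]
gripper_width: 50.1
gripper_force: 0.0
t 12.7 ee [480.8 371.7 300. ] [179.9  -0.  119.3] bay [-134.   446.8] F [ 0.1 -0.3  0. ] w 50.1 0.0
goal [478.6 374.  300. ]
x 0.0031 y -0.0008 z -0.0000 yaw -0.0030
```

```bash
python3 -m crank '[{"grip":0.05,"x":0,"y":0,"yaw":0,"z":0},{"grip":0.05,"x":0,"y":0,"yaw":0,"z":0},{"grip":0.05,"x":0,"y":0,"yaw":0,"z":0},{"grip":0.05,"x":0,"y":0,"yaw":0,"z":0},{"grip":0.05,"x":0,"y":0,"yaw":0,"z":0}]' | grep -E "pos"
python3 - <<'E'
from workcell import *
from h import *
import cv2,pickle
c=camera_model("wrist")
f=grab_frame("wrist");cv2.imwrite("pics/w1.png",f[:,:,::-1]);pickle.dump(c,open("w1.pkl","wb"))
st=[502.7,331.3,.5148]
print(proj(c,place(st,[[0,49,195],[0,49,150],[0,-115,150],[0,115,150]])).round(0))
E
```

```text
ee_pos: [481.0, 368.6, 299.8]
[[326. 228.]
 [325. 218.]
 [325. 372.]
 [325. 145.]]
```

View pics/w1.png

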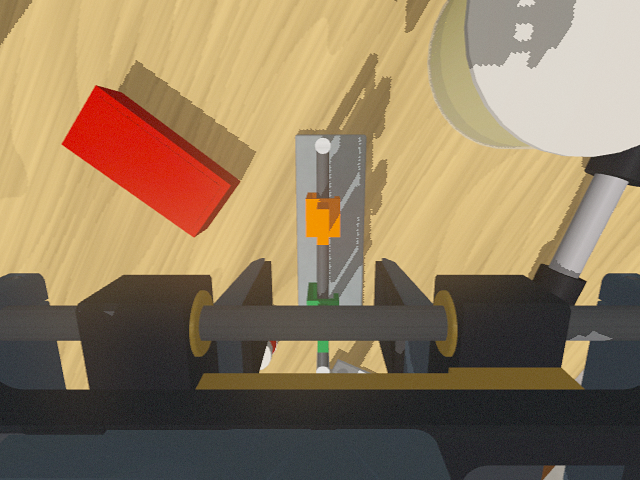

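The wrist view shows the bar posts at (323,146) and (323,371), and the orange tag at (307–340, 193–244). I'll zoom in on the tag.

```bash
python3 - <<'E'
import cv2,pickle
from h import *
c=pickle.load(open("w1.pkl","rb"));im=cv2.imread("pics/w1.png")
cv2.imwrite("pics/w1c.png",cv2.resize(im[180:260,285:365],None,fx=6,fy=6,interpolation=2))
st=[502.7,331.3,.5148]
for p in([323,146],[323,371]):print(loc(st,back(c,p,150)))
for s in (40,45,50):print(s,proj(c,place(st,[[0,s-15,195],[0,s+15,195],[0,s-18,155],[0,s+18,155]])).round(1).tolist())
E
```

```text
[ -2.1075741  114.26529726]
[  -2.25638792 -114.24921247]
40 [[325.6, 255.7], [325.6, 220.5], [325.3, 246.8], [325.3, 209.1]]
45 [[325.6, 250.0], [325.6, 214.5], [325.3, 241.7], [325.3, 203.7]]
50 [[325.6, 244.2], [325.6, 208.4], [325.3, 236.5], [325.3, 198.2]]
```

View pics/w1c.png

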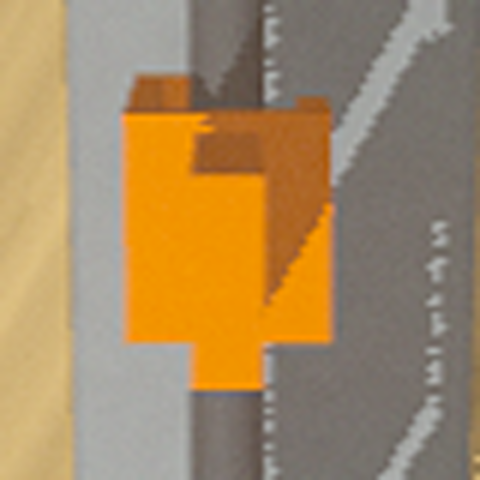

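```bash
python3 plan.py 477 373.7 174 119.5 1 world
```

```text
t 13.1667 ee [481.  368.7 299.9] [180.    0.  119.4] bay [-134.   443.8] F [-1.3 -0.3  0.4] w 50.1 0.0
goal [477.  373.7 174. ]
x 0.0064 y -0.0010 z 0.1259 yaw -0.0010
```

```bash
python3 -m crank '[{"grip":0.05,"x":0.003,"y":-0.001,"yaw":-0.001,"z":0.02},{"grip":0.05,"x":0.0064,"y":-0.001,"yaw":-0.001,"z":0.045},{"grip":0.05,"x":0.0064,"y":-0.001,"yaw":-0.001,"z":0.075},{"grip":0.05,"x":0.0064,"y":-0.001,"yaw":-0.001,"z":0.105},{"grip":0.05,"x":0.0064,"y":-0.001,"yaw":-0.001,"z":0.126}]' | grep -E "pos|force"
python3 -m crank '[{"grip":0.05,"x":0,"y":0,"yaw":0,"z":0},{"grip":0.03,"x":0,"y":0,"yaw":0,"z":0},{"grip":0,"x":0,"y":0,"yaw":0,"z":0},{"grip":0,"x":0,"y":0,"yaw":0,"z":0},{"grip":0,"x":0,"y":0,"yaw":0,"z":0}]' 20
python3 -m crank '[{"grip":0,"x":0,"y":0,"yaw":0,"z":0},{"grip":0,"x":0,"y":0,"yaw":0,"z":0},{"grip":0,"x":0,"y":0,"yaw":0,"z":0},{"grip":0,"x":0,"y":0,"yaw":0,"z":0},{"grip":0,"x":0,"y":0,"yaw":0,"z":0}]'
```

```text
ee_pos: [476.0, 373.3, 171.2]
force: [0.1, 0.2, -0.9]
gripper_force: 0.0
time_s: 14.0
ee_pos: [477.8, 375.4, 175.4]
ee_rot: [179.8, -0.0, 119.6]
force: [-0.5, 0.0, 0.2]
gripper_width: 26.1
gripper_force: 0.0
time_s: 14.42
ee_pos: [477.0, 375.0, 173.9]
ee_rot: [180.0, 0.0, 119.6]
force: [-0.8, -0.2, 2.5]
gripper_width: 0.2
gripper_force: 1.1
```

The fingers closed to 0.2 mm, so the grasp missed. I'll look.

```bash
python3 - <<'E'
from workcell import *
import cv2,numpy as np
a=grab_frame("wrist")[150:330,220:420,::-1];b=grab_frame("scene")[120:300,370:570,::-1]
cv2.imwrite("pics/v1.png",cv2.resize(np.hstack([a,b]),None,fx=2,fy=2,interpolation=2));print(state())
E
```

```text
{'time_s': 14.5167, 'qpos': array([ 3.70897269e+01,  2.18190025e+01,  8.70492542e+01, -6.23781780e-03,
        7.10909807e+01,  7.52093054e+00]), 'qvel': array([ 0.012503  ,  0.06127633,  0.06627183,  0.0715029 , -0.08912865,
       -0.00516004]), 'effort': array([-5.04109485e-03, -4.26958466e+01, -2.21197450e+01,  7.73622002e-02,
       -5.70751622e-02, -1.89207358e-04]), 'ee_pos': array([477.01055733, 374.99629693, 173.84224477]), 'ee_rot': array([1.79958816e+02, 5.16512431e-04, 1.19570816e+02]), 'force': array([-0.32010553,  0.56429564,  2.7121602 ]), 'torque': array([-0.02062922, -0.11020209,  0.03814655]), 'gripper_force': 1.4089792594313622, 'gripper_width': 0.12221653226544983}
```

View pics/v1.png

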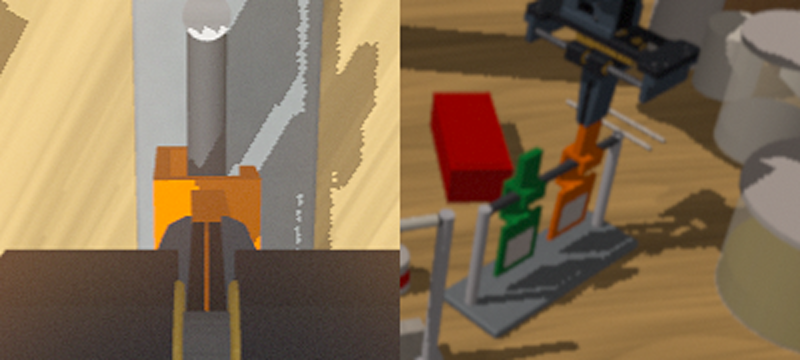

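```bash
python3 - <<'E'
from h import *
S=camera_model("scene");W=camera_model("wrist");st=[502.7,331.3,.5148]
for n,P in dict(tip=[477,375,160],tip0=[477,375,174],up=[477,375,195]).items():print(n,proj(S,P),proj(W,P))
for n,P in dict(tabtop=[[0,49.5,195]],tabtop_yp=[[-5,64.5,195],[5,64.5,195]],tabbot_yp=[[-5,64.5,155],[5,64.5,155]],hook=[[-16,67.5,155],[16,67.5,155]],post=[[0,115,150]]).items():print(n,proj(S,place(st,P)).round(0).tolist(),proj(W,place(st,P)).round(0).tolist())
E
```

```text
tip [[462.04018906 192.61767742]] [[325.68397946 269.90779838]]
tip0 [[463.11670322 187.61724186]] [[325.87208479 278.04777264]]
up [[464.75904736 179.98851164]] [[326.20662216 292.52437219]]
tabtop [[465.0, 180.0]] [[328.0, 295.0]]
tabtop_yp [[467.0, 177.0], [471.0, 179.0]] [[318.0, 266.0], [338.0, 266.0]]
tabbot_yp [[464.0, 191.0], [467.0, 193.0]] [[319.0, 245.0], [336.0, 245.0]]
hook [[461.0, 189.0], [472.0, 195.0]] [[300.0, 240.0], [354.0, 240.0]]
post [[479.0, 186.0]] [[327.0, 157.0]]
```

The wrist half shows the fingers nearly closed at about (325,260–300). The scene half shows the orange tab still fully visible at about (465,182). I'll compare the orange masks as text instead of using another picture.

```bash
python3 - <<'E'
from workcell import *
import cv2,numpy as np
def show(f):
    for y in range(168,216):
        o=''
        for x in range(446,492):
            r,g,b=map(int,f[y,x]); o+='O' if r>120 and g<.75*r and b<.45*r else ('#' if max(r,g,b)<75 else '.')
        yield f"{y} {o}"
a=cv2.imread("pics/scene0.png")[:,:,::-1];b=grab_frame("scene")
for p,q in zip(show(a),show(b)):print(p,q[4:])
E
```

```text
168 .............................................. ..............################..............##
169 .............................................. ..............################..............##
170 .............................................. ..............###############...............##
171 .............................................. ..............###############...............##
172 .............................................. ..............###############................#
173 .............................................. .............################.................
174 .............................................. .............###############..................
175 .............................................. .............###############..................
176 ......................O....................... .............###############..................
177 .....................OOOO..................... .............##############...................
178 .................OOOOOOOO..................... .............#############....................
179 ...............OOO
[... 2903 characters left out ...]
..............
209 ..OO.......................................... ..OO..................O.......................
210 .OOOO......OOOOO......O....................... OOOOOOOOOOOOOOOO.....OO.......................
211 .OOOOOOOOOOOOOOOO.....O....................... OOOOOOOOOOOOOOOO.....O........................
212 .OOOOOOOOOOOOOO.......O....................... .OOOOOOOOOOOOO.......O........................
213 ..OOOOOOOOOOOO................................ ..OOOOOOOOOOO........O........................
214 ...OOOOOOOOO.........O........................ ...OOOOOOOO.........O.........................
215 ...OOOOOOO...........O........................ ...OOOOOO...........O.........................
```

```bash
python3 - <<'E'
from h import *
S=camera_model("scene")
a=np.radians(22.9);ty=np.array([np.sin(a),-np.cos(a),0])
for z in (178,192,213):
  for k in(-52,52):print(z,k,proj(S,np.array([223.6,-529.1,z])+k*ty).round(0))
E
```

```text
178 -52 [[ 87. 154.]]
178 52 [[ 42. 166.]]
192 -52 [[ 86. 149.]]
192 52 [[ 40. 161.]]
213 -52 [[ 83. 141.]]
213 52 [[ 38. 153.]]
```

The start image agrees: the real fingertips sit about 35 mm higher than the stated tool length implies (tips at ee_z + 21 mm). So the jaws closed just on top of the tab. I'll raise, open, and descend 35 mm lower.

```bash
python3 -m crank '[{"grip":0,"x":0,"y":0,"yaw":0,"z":-0.01},{"grip":0.05,"x":0,"y":0,"yaw":0,"z":-0.015},{"grip":0.05,"x":0,"y":0,"yaw":0,"z":-0.015},{"grip":0.05,"x":0,"y":0,"yaw":0,"z":-0.015},{"grip":0.05,"x":0,"y":0,"yaw":0,"z":-0.015}]' | grep -E "pos|force|wid"
python3 plan.py 477 373.7 140 119.5 1 world
```

```text
ee_pos: [476.7, 374.8, 188.3]
force: [-0.2, 0.5, -0.4]
gripper_width: 24.5
gripper_force: 0.0
t 14.9833 ee [476.7 374.8 188.3] [-180.     0.   119.6] bay [-137.8  450.2] F [-0.2  0.5 -0.4] w 24.5 0.0
goal [477.  373.7 140. ]
x -0.0011 y -0.0003 z 0.0483 yaw 0.0012
```

```bash
python3 -m crank '[{"grip":0.05,"x":0,"y":0,"yaw":0,"z":0},{"grip":0.05,"x":0,"y":0,"yaw":0,"z":0},{"grip":0.05,"x":0,"y":0,"yaw":0,"z":0},{"grip":0.05,"x":-0.001,"y":0,"yaw":0.001,"z":0.01},{"grip":0.05,"x":-0.001,"y":0,"yaw":0.001,"z":0.02}]' | grep -E "pos|force|wid"
python3 -m crank '[{"grip":0.05,"x":0,"y":0,"yaw":0,"z":0.01},{"grip":0.05,"x":0,"y":0,"yaw":0,"z":0.02},{"grip":0.05,"x":0,"y":0,"yaw":0,"z":0.028},{"grip":0.05,"x":0,"y":0,"yaw":0,"z":0.028},{"grip":0.03,"x":0,"y":0,"yaw":0,"z":0.028}]' | grep -E "pos|force|wid"
python3 -m crank '[{"grip":0.02,"x":0,"y":0,"yaw":0,"z":0},{"grip":0.0,"x":0,"y":0,"yaw":0,"z":0},{"grip":0,"x":0,"y":0,"yaw":0,"z":0},{"grip":0,"x":0,"y":0,"yaw":0,"z":0},{"grip":0,"x":0,"y":0,"yaw":0,"z":0}]' 20
python3 -m crank '[{"grip":0,"x":0,"y":0,"yaw":0,"z":0},{"grip":0,"x":0,"y":0,"yaw":0,"z":0},{"grip":0,"x":0,"y":0,"yaw":0,"z":0},{"grip":0,"x":0,"y":0,"yaw":0,"z":0},{"grip":0,"x":0,"y":0,"yaw":0,"z":0}]'
```

```text
ee_pos: [477.6, 374.0, 168.0]
force: [0.8, -0.5, -0.6]
gripper_width: 49.6
gripper_force: 0.0
ee_pos: [477.1, 373.8, 139.6]
force: [-0.5, 0.6, 0.5]
gripper_width: 45.8
gripper_force: 0.0
time_s: 16.23
ee_pos: [477.5, 374.1, 140.8]
ee_rot: [180.0, 0.0, 119.5]
force: [0.3, -0.1, 0.7]
gripper_width: 12.8
gripper_force: 0.0
time_s: 16.65
ee_pos: [477.4, 374.1, 140.7]
ee_rot: [180.0, 0.0, 119.5]
force: [0.5, -0.2, 2.0]
gripper_width: 9.9
gripper_force: 20.0
```

Gripped, width 9.9 mm. Next I'll lift 21.5 mm, back out along the stand's −x, then raise.

```bash
python3 -m crank '[{"grip":0,"x":0,"y":0,"yaw":0,"z":-0.006},{"grip":0,"x":0,"y":0,"yaw":0,"z":-0.013},{"grip":0,"x":0,"y":0,"yaw":0,"z":-0.019},{"grip":0,"x":0,"y":0,"yaw":0,"z":-0.0215},{"grip":0,"x":0,"y":0,"yaw":0,"z":-0.0215}]' | grep -E "pos|force|wid"
python3 -m crank '[{"grip":0,"x":0,"y":-0.005,"yaw":0,"z":0},{"grip":0,"x":0,"y":-0.015,"yaw":0,"z":0},{"grip":0,"x":0,"y":-0.03,"yaw":0,"z":0},{"grip":0,"x":0,"y":-0.045,"yaw":0,"z":0},{"grip":0,"x":0,"y":-0.06,"yaw":0,"z":0}]' | grep -E "pos|force|wid"
python3 -m crank '[{"grip":0,"x":0,"y":-0.01,"yaw":0,"z":-0.01},{"grip":0,"x":0,"y":-0.015,"yaw":0,"z":-0.025},{"grip":0,"x":0,"y":-0.015,"yaw":0,"z":-0.04},{"grip":0,"x":0,"y":-0.015,"yaw":0,"z":-0.055},{"grip":0,"x":0,"y":-0.015,"yaw":0,"z":-0.06}]' | grep -E "pos|force|wid"
python3 plan.py -70 135 222 90 2 bay
```

```text
ee_pos: [477.8, 374.4, 163.1]
force: [0.7, 0.2, -0.0]
gripper_width: 9.7
gripper_force: 20.0
ee_pos: [423.4, 343.4, 161.4]
force: [-0.5, -0.3, -1.2]
gripper_width: 10.2
gripper_force: 20.0
ee_pos: [412.5, 337.5, 224.9]
force: [0.9, 0.6, -1.4]
gripper_width: 9.6
gripper_force: 20.0
t 17.9 ee [412.5 337.5 224.9] [179.7  -0.  119.5] bay [-204.6  417.8] F [ 0.9  0.6 -1.4] w 9.6 20.0
goal [567.6  65.5 222. ]
x -0.1566 y 0.0005 z 0.0014 yaw 0.2207
x -0.1527 y 0.0347 z 0.0014 yaw 0.2207
```

```bash
python3 -m crank '[{"grip":0,"x":-0.028,"y":0,"yaw":0.044,"z":0},{"grip":0,"x":-0.06,"y":0,"yaw":0.088,"z":0},{"grip":0,"x":-0.092,"y":0,"yaw":0.132,"z":0},{"grip":0,"x":-0.125,"y":0,"yaw":0.176,"z":0},{"grip":0,"x":-0.1566,"y":0.0005,"yaw":0.2207,"z":0}]' | grep -E "pos|force|wid"
python3 -m crank '[{"grip":0,"x":-0.032,"y":0.007,"yaw":0.044,"z":0},{"grip":0,"x":-0.065,"y":0.014,"yaw":0.088,"z":0},{"grip":0,"x":-0.1,"y":0.021,"yaw":0.132,"z":0.001},{"grip":0,"x":-0.13,"y":0.028,"yaw":0.176,"z":0.002},{"grip":0,"x":-0.1527,"y":0.0347,"yaw":0.2207,"z":0.003}]' | grep -E "pos|force|wid"
python3 -m crank '[{"grip":0,"x":0,"y":0,"yaw":0,"z":0},{"grip":0,"x":0,"y":0,"yaw":0,"z":0},{"grip":0,"x":0,"y":0,"yaw":0,"z":0},{"grip":0,"x":0,"y":0,"yaw":0,"z":0},{"grip":0,"x":0,"y":0,"yaw":0,"z":0}]' | grep -E "pos|force|wid"
python3 - <<'E'
from workcell import *
from h import *
import cv2,pickle
W=camera_model("wrist")
f=grab_frame("wrist");g=grab_frame("scene");t=grab_frame("top")
bay=[647.4,-64,.0739]
print(proj(W,place(bay,[[0,85,204],[0,225,210],[0,-91.5,207]])).round(1))
a=f[100:400,120:520,::-1];b=cv2.resize(g[190:320,300:430,::-1],(300,300),interpolation=2);c=cv2.resize(t[160:240,235:335,::-1],(700,560)[:0] or (375,300),interpolation=2)
o=np.zeros((600,700,3),np.uint8);o[:300,:400]=a;o[:300,400:]=b;o[300:,:375]=c;cv2.imwrite("pics/v2.png",o)
for n,im in dict(w=f,s=g,t=t).items(): cv2.imwrite(f"pics/raw_{n}.png",im[:,:,::-1])
E
python3 plan.py 0 135 222 90 1 bay
```

```text
ee_pos: [489.6, 199.5, 221.9]
force: [0.7, -0.0, -0.4]
gripper_width: 9.8
gripper_force: 20.0
ee_pos: [567.5, 62.4, 218.7]
force: [0.1, 1.0, -1.1]
gripper_width: 10.2
gripper_force: 20.0
ee_pos: [566.6, 66.0, 219.1]
force: [-0.1, 0.3, 0.2]
gripper_width: 10.1
gripper_force: 20.0
[[439.4 345.4]
 [464.5 106.6]
 [421.6 564.2]]
t 19.3 ee [566.8  65.7 219.1] [180.    0.   94.3] bay [-70.8 135.3] F [-0.4  0.3  0. ] w 9.7 20.0
goal [637.4  70.6 222. ]
x -0.0004 y 0.0708 z -0.0029 yaw 0.0011
```

View pics/v2.png

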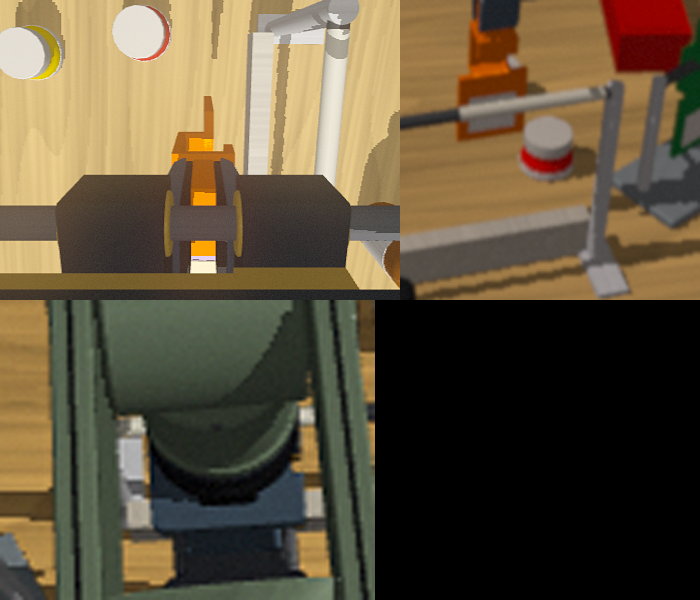

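The wrist crop shows the tag straight in the jaws. The post top is at about (464,112) full-frame against a predicted (464.5,106.6), so x is good and y is within a few mm. I'll hook it on.

```bash
python3 -m crank '[{"grip":0,"x":0,"y":0.008,"yaw":0,"z":-0.003},{"grip":0,"x":0,"y":0.018,"yaw":0,"z":-0.003},{"grip":0,"x":0,"y":0.028,"yaw":0,"z":-0.003},{"grip":0,"x":0,"y":0.035,"yaw":0,"z":-0.003},{"grip":0,"x":0,"y":0.04,"yaw":0,"z":-0.003}]' | grep -E "pos|force|wid"
python3 -m crank '[{"grip":0,"x":0,"y":0.007,"yaw":0,"z":0},{"grip":0,"x":0,"y":0.014,"yaw":0,"z":0},{"grip":0,"x":0,"y":0.021,"yaw":0,"z":0},{"grip":0,"x":0,"y":0.028,"yaw":0,"z":0},{"grip":0,"x":0,"y":0.031,"yaw":0,"z":0}]' | grep -E "pos|force|wid"
python3 plan.py 0 135 201.5 90 1 bay
```

```text
ee_pos: [608.4, 68.0, 221.5]
force: [-0.1, 0.5, -1.6]
gripper_width: 10.2
gripper_force: 20.0
ee_pos: [639.0, 70.2, 221.7]
force: [-0.3, -0.6, -0.3]
gripper_width: 10.1
gripper_force: 20.0
t 20.1333 ee [639.   70.2 221.7] [180.    0.   94.2] bay [  1.6 134.5] F [-0.3 -0.6 -0.3] w 10.1 20.0
goal [637.4  70.6 201.5]
x 0.0005 y -0.0016 z 0.0202 yaw -0.0003
```

```bash
python3 -m crank '[{"grip":0,"x":0,"y":-0.0015,"yaw":0,"z":0.004},{"grip":0,"x":0,"y":-0.0015,"yaw":0,"z":0.008},{"grip":0,"x":0,"y":-0.0015,"yaw":0,"z":0.012},{"grip":0,"x":0,"y":-0.0015,"yaw":0,"z":0.015},{"grip":0,"x":0,"y":-0.0015,"yaw":0,"z":0.017}]' | grep -E "pos|force|wid"
python3 -m crank '[{"grip":0,"x":0,"y":0,"yaw":0,"z":0.001},{"grip":0,"x":0,"y":0,"yaw":0,"z":0.002},{"grip":0,"x":0,"y":0,"yaw":0,"z":0.003},{"grip":0,"x":0,"y":0,"yaw":0,"z":0.003},{"grip":0,"x":0,"y":0,"yaw":0,"z":0.003}]' | grep -E "pos|force|wid"
```

```text
ee_pos: [635.9, 70.0, 204.3]
force: [0.5, -0.2, 0.4]
gripper_width: 9.9
gripper_force: 20.0
ee_pos: [636.5, 70.1, 202.1]
force: [0.2, -0.6, -1.4]
gripper_width: 10.1
gripper_force: 20.0
```

```bash
python3 -m crank '[{"grip":0,"x":0,"y":0,"yaw":0,"z":0.0005},{"grip":0,"x":0,"y":0,"yaw":0,"z":0.001},{"grip":0,"x":0,"y":0,"yaw":0,"z":0.0015},{"grip":0,"x":0,"y":0,"yaw":0,"z":0.0015},{"grip":0,"x":0,"y":0,"yaw":0,"z":0.0015}]' | grep -E "pos|force|wid"
python3 -m crank '[{"grip":0,"x":0,"y":0,"yaw":0,"z":0.0005},{"grip":0,"x":0,"y":0,"yaw":0,"z":0.001},{"grip":0,"x":0,"y":0,"yaw":0,"z":0.001},{"grip":0,"x":0,"y":0,"yaw":0,"z":0.001},{"grip":0,"x":0,"y":0,"yaw":0,"z":0.001}]' | grep -E "pos|force|wid"
```

```text
ee_pos: [636.5, 70.1, 200.7]
force: [-0.0, -0.4, 0.2]
gripper_width: 10.0
gripper_force: 20.0
ee_pos: [636.6, 70.1, 200.7]
force: [-1.8, 0.3, 5.5]
gripper_width: 10.2
gripper_force: 20.0
```

Seated: contact force 5.5 N up at ee z = 200.7. Releasing now.

```bash
python3 -m crank '[{"grip":0.04,"x":0,"y":0,"yaw":0,"z":-0.001},{"grip":0.04,"x":0,"y":0,"yaw":0,"z":-0.001},{"grip":0.04,"x":0,"y":0,"yaw":0,"z":-0.001},{"grip":0.04,"x":0,"y":0,"yaw":0,"z":-0.001},{"grip":0.04,"x":0,"y":0,"yaw":0,"z":-0.001}]' | grep -E "time|force|wid"
python3 -m crank '[{"grip":0.04,"x":0,"y":0,"yaw":0,"z":0},{"grip":0.04,"x":0,"y":0,"yaw":0,"z":0},{"grip":0.04,"x":0,"y":0,"yaw":0,"z":-0.02},{"grip":0.04,"x":0,"y":0,"yaw":0,"z":-0.06},{"grip":0.04,"x":0,"y":0,"yaw":0,"z":-0.09}]' | grep -E "time|force|wid"
python3 -m crank '[{"grip":0.04,"x":0,"y":-0.04,"yaw":0,"z":0},{"grip":0.04,"x":0,"y":-0.08,"yaw":0,"z":0},{"grip":0.04,"x":0,"y":-0.12,"yaw":0,"z":0},{"grip":0.04,"x":0.02,"y":-0.16,"yaw":0,"z":0},{"grip":0.04,"x":0.04,"y":-0.18,"yaw":0,"z":0}]' | grep -E "time|pos|wid"
python3 - <<'E'
from workcell import *
from h import *
import cv2
t=grab_frame("top");g=grab_frame("scene");cv2.imwrite("pics/t3.png",t[:,:,::-1]);cv2.imwrite("pics/s3.png",g[:,:,::-1])
T=camera_model("top");S=camera_model("scene");bay=[647.4,-64,.0739]
print(proj(T,place(bay,[[0,135,213],[0,135,255]])),proj(S,place(bay,[[0,135,213],[0,135,255],[0,135,100]])))
for n,f,w in(("top",t,(225,460,150,260)),("scene",g,(160,470,170,330))):
    x0,x1,y0,y1=w;c=f[y0:y1,x0:x1].astype(int);m=((c[...,0]>120)&(c[...,1]<.75*c[...,0])&(c[...,2]<.3*c[...,0])).astype(np.uint8)
    k,l,st,ce=cv2.connectedComponentsWithStats(m)
    for i in range(1,k):
        if st[i,4]>5:print(n,st[i,0]+x0,st[i,1]+y0,st[i,2:],ce[i]+[x0,y0])
E
```

```text
time_s: 22.22
force: [-0.4, -0.6, -0.7]
gripper_width: 38.9
gripper_force: 0.0
time_s: 22.63
force: [1.4, 0.6, 1.9]
gripper_width: 40.0
gripper_force: 0.0
time_s: 23.05
ee_pos: [450.4, 95.9, 290.8]
gripper_width: 39.8
[[297.30365395 190.69987495]
 [296.5404671  184.98091535]] [[349.92189938 231.62517531]
 [351.06563455 214.61525818]
 [347.09775334 273.6265858 ]]
top 391 183 [ 5  6 26] [393.30769231 185.34615385]
top 289 184 [17 14 90] [299.36666667 188.4       ]
top 382 208 [ 4  5 17] [383.23529412 210.05882353]
scene 385 170 [  41   46 1159] [404.55047455 187.52976704]
scene 338 212 [ 23  27 196] [348.41326531 226.2244898 ]
scene 338 242 [17  9 65] [345.07692308 246.73846154]
scene 232 250 [ 6  5 28] [234.67857143 251.89285714]
scene 364 262 [4 2 7] [365.28571429 262.42857143]
scene 237 302 [ 5  7 23] [239.30434783 304.86956522]
```

```bash
python3 - <<'E'
from h import *
import cv2
T=camera_model("top");S=camera_model("scene");bay=[647.4,-64,.0739]
m1=back(T,[393.4,185.6],209);m2=back(S,[234.5,251.9],208)
print("mark",m1,loc(bay,m1),m2,loc(bay,m2))
f1=back(T,[383.3,210.2],45);print("stripe top",f1,loc(bay,f1))
print("post scene",proj(S,place(bay,[[0,225,210],[0,-225,210],[0,85,208]])),"top",proj(T,place(bay,[[0,225,210],[0,-225,210],[0,85,208],[0,-91.5,208]])))
# tag from release tcp
q=[636.6,70.1]
c,s=np.cos(bay[2]),np.sin(bay[2])
u=np.array([-s,c])  # bay y
for n,z,w in(("tabtop",255,15),("hooktop",215,18),("tabbot",215,15)):
    print(n,[proj(C,[[*(np.array(q)+k*w*u),z] for k in(-1,1)]).round(1).tolist() for C in(T,S)])
def show(fn,x0,x1,y0,y1):
    f=cv2.imread(fn)[:,:,::-1]
    for y in range(y0,y1):
        print(y,''.join('O' if r>120 and g<.75*r and b<.45*r else('#' if max(r,g,b)<75 else('W' if min(r,g,b)>150 else '.')) for r,g,b in f[y,x0:x1].astype(int)))
show("pics/t3.png",252,325,180,204)
show("pics/s3.png",334,374,206,236)
E
```

```text
mark [ 652.78689139 -154.75596341  209.        ] [ -1.32857415 -90.90598651] [ 655.59190611 -156.04351854  208.        ] [  1.37372093 -92.3971294 ]
stripe top [ 637.40333953 -155.44236555   45.        ] [-16.72081768 -90.45470521]
post scene [[392.98849373 226.15294493]
 [162.26136671 261.74857071]
 [325.23527793 237.39179112]] top [[258.93749445 193.5567174 ]
 [450.18585824 181.28156172]
 [318.65687766 189.98514661]
 [393.52006905 185.1795372 ]]
tabtop [[[303.5, 184.9], [290.1, 185.8]], [[343.2, 215.5], [358.2, 213.3]]]
hooktop [[[305.2, 190.3], [289.8, 191.3]], [[340.8, 231.9], [358.4, 229.3]]]
tabbot [[[303.9, 190.4], [291.1, 191.2]], [[342.3, 231.7], [356.9, 229.5]]]
180 .........................................................................
181 .........................................................................
182 .........................................................................
183 .........................................................................
184 ............................................OOOOOOOOO....................
185 .........................
[... 2102 characters left out ...]
.........OO..............
221 .........O..............OO..............
222 .........O..............O...............
223 .........O..............OO..............
224 ........OO..............O...............
225 ........OO..............................
226 ........OO..............................
227 ......OOOO..............................
228 .....OOOOO..............................
229 ....OOOOOO..............................
230 ....OOOOOO..............................
231 ....OOOOOO........OOOOOOOO..............
232 ....OOOOOO....OOOOOOOOOOOOO.............
233 ....OOOOOOOOOOOOOOOOOOOOOOO.............
234 .......OOOOOOOOOOOOOOOOOOOO.............
235 ........OOOOOOOOOOOOOOOOO...............
```

The tag hangs at y ≈ 135, and the camera pixels match the TCP prediction within about 1 mm. The mark is at bay y ≈ −91.5. I'll go back, regrip, and slide.

```bash
python3 plan.py -0.8 134.4 290 90 1 bay
```

```text
t 23.15 ee [450.5  98.2 291.5] [ 1.80e+02 -1.00e-01  9.44e+01] bay [-184.3  176.3] F [ 0.5 -1.3  0.6] w 39.9 0.0
goal [636.7  70.  290. ]
x -0.0423 y 0.1834 z 0.0015 yaw 0.0024
```

```bash
python3 -m crank '[{"grip":0.04,"x":-0.01,"y":0.04,"yaw":0.0024,"z":0},{"grip":0.04,"x":-0.02,"y":0.08,"yaw":0.0024,"z":0},{"grip":0.04,"x":-0.03,"y":0.12,"yaw":0.0024,"z":0},{"grip":0.04,"x":-0.0423,"y":0.155,"yaw":0.0024,"z":0},{"grip":0.04,"x":-0.0423,"y":0.1834,"yaw":0.0024,"z":0.0015}]' | grep -E "pos|wid"
python3 -m crank '[{"grip":0.04,"x":0,"y":0,"yaw":0,"z":0},{"grip":0.04,"x":0,"y":0,"yaw":0,"z":0},{"grip":0.04,"x":0,"y":0,"yaw":0,"z":0.015},{"grip":0.04,"x":0,"y":0,"yaw":0,"z":0.035},{"grip":0.04,"x":0,"y":0,"yaw":0,"z":0.05}]' | grep -E "pos|wid|force"
python3 plan.py -0.8 134.4 202 90 1 bay
```

```text
ee_pos: [643.5, 65.5, 288.2]
gripper_width: 39.7
ee_pos: [638.9, 68.0, 238.6]
force: [0.4, -0.4, -1.0]
gripper_width: 40.2
gripper_force: 0.0
t 23.9833 ee [638.9  68.  238.6] [-180.     0.    94.1] bay [  1.2 132.3] F [ 0.4 -0.4 -1. ] w 40.2 0.0
goal [636.7  70.  202. ]
x 0.0021 y -0.0020 z 0.0366 yaw -0.0022
```

```bash
python3 -m crank '[{"grip":0.04,"x":0.002,"y":-0.002,"yaw":-0.002,"z":0.012},{"grip":0.04,"x":0.002,"y":-0.002,"yaw":-0.002,"z":0.024},{"grip":0.04,"x":0.002,"y":-0.002,"yaw":-0.002,"z":0.034},{"grip":0.04,"x":0.002,"y":-0.002,"yaw":-0.002,"z":0.037},{"grip":0.04,"x":0.002,"y":-0.002,"yaw":-0.002,"z":0.037}]' | grep -E "pos|wid|force"
python3 -m crank '[{"grip":0.02,"x":0,"y":0,"yaw":0,"z":0},{"grip":0,"x":0,"y":0,"yaw":0,"z":0},{"grip":0,"x":0,"y":0,"yaw":0,"z":0},{"grip":0,"x":0,"y":0,"yaw":0,"z":0},{"grip":0,"x":0,"y":0,"yaw":0,"z":0}]' 10| grep -E "pos|wid|force"
python3 plan.py -0.8 -91.5 201.5 90 3 bay
```

```text
ee_pos: [637.0, 69.8, 201.6]
force: [0.2, 0.0, -0.2]
gripper_width: 39.9
gripper_force: 0.0
ee_pos: [637.9, 69.9, 202.3]
force: [-1.8, 0.7, -1.4]
gripper_width: 10.0
gripper_force: 10.9
t 24.8167 ee [637.9  69.9 202.3] [180.    0.   94.2] bay [  0.4 134.2] F [-1.8  0.7 -1.4] w 10.0 10.9
goal [ 653.4 -155.3  201.5]
x -0.0752 y -0.0004 z 0.0003 yaw -0.0002
x -0.0752 y -0.0004 z 0.0003 yaw -0.0002
x -0.0752 y -0.0004 z 0.0003 yaw -0.0002
```

```bash
python3 -m crank '[{"grip":0,"x":-0.01,"y":0,"yaw":0,"z":0},{"grip":0,"x":-0.025,"y":0,"yaw":0,"z":0},{"grip":0,"x":-0.043,"y":0,"yaw":0,"z":0},{"grip":0,"x":-0.06,"y":0,"yaw":0,"z":0},{"grip":0,"x":-0.0752,"y":-0.0004,"yaw":0,"z":0}]' | grep -E "pos|wid|force"
python3 -m crank '[{"grip":0,"x":-0.015,"y":0,"yaw":0,"z":0},{"grip":0,"x":-0.03,"y":0,"yaw":0,"z":0},{"grip":0,"x":-0.045,"y":0,"yaw":0,"z":0},{"grip":0,"x":-0.06,"y":0,"yaw":0,"z":0},{"grip":0,"x":-0.0752,"y":-0.0004,"yaw":0,"z":0}]' | grep -E "pos|wid|force"
python3 -m crank '[{"grip":0,"x":-0.015,"y":0,"yaw":0,"z":0},{"grip":0,"x":-0.035,"y":0,"yaw":0,"z":0},{"grip":0,"x":-0.055,"y":0,"yaw":0,"z":0},{"grip":0,"x":-0.07,"y":0,"yaw":0,"z":0},{"grip":0,"x":-0.0752,"y":-0.0004,"yaw":0,"z":0}]' | grep -E "pos|wid|force"
python3 plan.py -0.8 -91.5 202 90 1 bay
```

```text
ee_pos: [643.3, -7.2, 202.3]
force: [-0.0, 1.2, 1.9]
gripper_width: 10.1
gripper_force: 10.0
ee_pos: [648.4, -81.4, 202.3]
force: [0.2, 3.2, 3.5]
gripper_width: 9.9
gripper_force: 10.0
ee_pos: [653.5, -157.8, 202.3]
force: [0.1, 3.3, 4.8]
gripper_width: 9.7
gripper_force: 10.0
t 26.0667 ee [ 653.5 -157.8  202.3] [179.9   0.   94.1] bay [ -0.8 -94. ] F [0.1 3.3 4.8] w 9.7 10.0
goal [ 653.4 -155.3  202. ]
x 0.0025 y -0.0000 z 0.0003 yaw -0.0025
```

```bash
python3 -m crank '[{"grip":0,"x":0,"y":0,"yaw":0,"z":0},{"grip":0,"x":0,"y":0,"yaw":0,"z":0},{"grip":0,"x":0,"y":0,"yaw":0,"z":0},{"grip":0,"x":0,"y":0,"yaw":0,"z":0},{"grip":0,"x":0,"y":0,"yaw":0,"z":0}]' | grep -E "pos|wid|force"
python3 plan.py -0.8 -91.5 202 90 1 bay
```

```text
ee_pos: [653.3, -155.4, 202.3]
force: [-0.1, -3.6, 5.0]
gripper_width: 10.1
gripper_force: 10.0
t 26.4833 ee [ 653.3 -155.4  202.3] [1.80e+02 1.00e-01 9.42e+01] bay [ -0.9 -91.6] F [-0.1 -3.6  5. ] w 10.1 10.0
goal [ 653.4 -155.3  202. ]
x 0.0001 y 0.0001 z 0.0003 yaw -0.0000
```

Settled on target. Release, rise, and retreat toward the robot, then check with both cameras.

```bash
python3 -m crank '[{"grip":0.04,"x":0,"y":0,"yaw":0,"z":0},{"grip":0.04,"x":0,"y":0,"yaw":0,"z":0},{"grip":0.04,"x":0,"y":0,"yaw":0,"z":0},{"grip":0.04,"x":0,"y":0,"yaw":0,"z":0},{"grip":0.04,"x":0,"y":0,"yaw":0,"z":0}]' | grep -E "pos|wid|force"
python3 -m crank '[{"grip":0.04,"x":0,"y":0,"yaw":0,"z":0},{"grip":0.04,"x":0,"y":0,"yaw":0,"z":-0.01},{"grip":0.04,"x":0,"y":0,"yaw":0,"z":-0.03},{"grip":0.04,"x":0,"y":0,"yaw":0,"z":-0.06},{"grip":0.04,"x":0,"y":0,"yaw":0,"z":-0.09}]' | grep -E "pos|wid|force"
python3 -m crank '[{"grip":0.04,"x":0,"y":-0.04,"yaw":0,"z":0},{"grip":0.04,"x":0,"y":-0.08,"yaw":0,"z":0},{"grip":0.04,"x":0,"y":-0.12,"yaw":0,"z":0},{"grip":0.04,"x":0,"y":-0.16,"yaw":0,"z":0},{"grip":0.04,"x":0,"y":-0.2,"yaw":0,"z":0}]' | grep -E "pos|wid|force"
python3 -m crank '[{"grip":0.04,"x":0.04,"y":-0.02,"yaw":0,"z":0},{"grip":0.04,"x":0.08,"y":-0.04,"yaw":0,"z":0},{"grip":0.04,"x":0.12,"y":-0.05,"yaw":0,"z":0},{"grip":0.04,"x":0.16,"y":-0.05,"yaw":0,"z":0},{"grip":0.04,"x":0.19,"y":-0.05,"yaw":0,"z":0}]' | grep -E "pos|wid|force"
cat > chk.py <<'E'
from workcell import *
from h import *
import cv2
t=grab_frame("top");g=grab_frame("scene");cv2.imwrite("pics/t4.png",t[:,:,::-1]);cv2.imwrite("pics/s4.png",g[:,:,::-1])
T=camera_model("top");S=camera_model("scene");bay=np.array([647.4,-64,.0739])
for n,z,w in(("tabtop",255,15),("hooktop",215,18)):
    print(n,[proj(C,place(bay,[[-.8,-91.5-w,z],[-.8,-91.5+w,z]])).round(1).tolist() for C in(T,S)])
P=[[40,90,55],[40,-90,55],[-40,-90,55],[-40,90,55]]
print("mould",proj(T,place([*place(bay,[-65,-100,0])[0][:2],bay[2]],P)).round(1).tolist())
def show(f,x0,x1,y0,y1):
    for y in range(y0,y1):
        print(y,''.join('O' if r>120 and g<.75*r and b<.45*r else('#' if max(r,g,b)<75 else('W' if min(r,g,b)>150 else ('L' if b>g*1.12 and r>g*1.05 else('B' if b>1.5*r else'.')))) for r,g,b in f[y,x0:x1].astype(int)))
show(t,348,450,174,250);show(g,200,262,224,312)
E
python3 chk.py
```

```text
ee_pos: [653.0, -154.7, 201.4]
force: [0.5, -0.2, 0.9]
gripper_width: 39.1
gripper_force: 0.0
ee_pos: [652.7, -155.0, 293.1]
force: [1.7, -0.6, -0.0]
gripper_width: 39.9
gripper_force: 0.0
ee_pos: [452.0, -169.7, 292.7]
force: [-0.9, -0.3, 0.7]
gripper_width: 40.1
gripper_force: 0.0
ee_pos: [388.6, 17.8, 293.4]
force: [1.2, -0.1, 0.7]
gripper_width: 39.7
gripper_force: 0.0
tabtop [[[403.8, 178.5], [390.5, 179.3]], [[224.7, 233.0], [241.0, 230.6]]]
hooktop [[[401.7, 184.1], [386.4, 185.0]], [[224.9, 249.8], [244.1, 246.8]]]
mould [[354.3, 214.1], [421.1, 209.8], [424.5, 238.9], [356.8, 243.4]]
174 ........................................................................O.........OO.........B........
175 ...........................................................................O..O..BBBBBBBBBBBBB........
176 ..............................................................................BBBBBBBBBBBBBBBB........
177 ...........................................................................BBBBB#BBBBBBBBBBBBBB.......
178 ..........................................OOOOOOOOOOOOOO..O.........
[... 12827 characters left out ...]
LLLLLLLL......................
302 LLLLLLLLLLLLLLLLLLLLLLLLLLLLLLLLLLLL..OOOO....................
303 LLLLLLLLLLLLLLLLLLLLLLLLLLLLLLL......OOOOO....................
304 LLLLLLLLLLLLLLLLLLLLLLLLLL...........OOOOO....................
305 LLLLLLLLLLLLLLLLLLL..................OOOOO....................
306 LLLLLLLLLLLLLLL.......................OOOO....................
307 LLLLLLLL..............................OOOOO...................
308 LLL...................................OO......................
309 ..............................................................
310 ..............................................................
311 ..............................................................
```

The pixel check puts the tag's hook centre at x = 393.7 in top (mark 393.4) and 234 in scene (mark 234.7), so it is centred within about 1–2 mm. The mould corners lie on the flush prediction within about 1 px. Handing in.

```bash
python3 -c "
from workcell import *
print(job_done())"
```

```text
the job is handed in; nothing more can be done
None
```

The job is handed in at about 28 s with no verdict returned; the last camera check shows the mould flush in the fence corner and the orange tag hanging released on the rail, centred on the orange mark within about 2 mm.

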